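Turn a keyed filter lid home

TASK

The blue lid of the filter canister is sitting crooked because its orange key rides on the rim. Press the white cap of the spray can fully down to give the rim a shot of lubricant and let the cap come back up; then turn the lid round on the rim, without lifting it off or tipping it up, until the key drops into the notch above the yellow pointer, and after it has dropped press the lid down until it sits flush on the rim all round. Leave the loose parts on the bench where they are.

Things in the scene. Friction and masses are not known exactly. Their poses are not given: they have to be found in the camera images.
- canister: Fixed aluminium filter canister on a dark 130 mm square base plate. Origin: centre of the underside, on the bench; z up. Flat rim 100 mm above the origin, bore 90 mm, outer diameter 108 mm, one notch on its +x side. A brass port points to -x, up to 94 mm from the axis, under 65 mm high.
- notch (a point): Middle of the mouth of the rim's only notch, at rim-top level, 49.5 mm from the canister's axis. Notch 14 mm wide, 18 mm deep. A yellow pointer 27 mm below the rim marks it, reaching 82 mm from the axis.
- lid: Loose lid, about 0.35 kg, on the canister. Origin: centre of the flange's underside; z up. Blue flange 108 mm across, 8 mm thick; under it a round plug 86 mm across, 20 mm deep, centres it in the bore (2 mm play all round): it can turn either way. Key on its +x side. Two ears along +y and -y reach 84 mm from the axis (18 mm wide, top 8 mm above the origin), each with a black upright paddle.
- lid_key (a point): Middle of the underside of the orange key (10 mm wide, hangs 14 mm below the flange, reaches 70 mm from the axis), 49.5 mm from the lid's axis. Riding on the rim it holds the lid leaning about 4 degrees, key side high, lid origin 11 mm above the rim. Over the notch it drops 6 mm by itself: lid level, flange 8 mm above the rim, and it turns no further. Seated: 14 mm below the rim.
- lid_boss (a point): Centre of the flat top of the black round boss in the middle of the lid (30 mm across, 28 mm tall), 36 mm above the lid's origin: the place to press. After the key has dropped, a stiff cartridge inside the canister holds the lid 8 mm up; a push of some 10 N here moves it down onto the rim, where it stays.
- paddle_a (a point): Centre of the upright paddle on the lid's +y ear: 73 mm from the lid's axis, 8 mm above the lid's origin; 12 mm thick across the lid's x, 22 mm long along y (62 to 84 mm from the axis), 40 mm tall, from 12 mm below to 28 mm above the origin. Pushing its flat side low down, at about rim height, turns the lid; pushing near its top can tip the lid.
- paddle_b (a point): The same paddle on the lid's -y ear.
- cap (a joint): Travel of the spray cap, m: 0 up, 0.006 fully down. Spring: about 2 N to start, 5 N fully down; it comes back up by itself.
- cap_top (a point): Centre of the top of the white spray cap, 24 mm across, 146 mm above the bench when up. The red can under it (54 mm across) is clamped to the bench and its nozzle faces the canister.
- motor: Loose small square motor, 42 x 42 x 48 mm with an 18 mm shaft on top. Origin: centre of the underside. Not to be moved.
- bracket: Loose steel angle bracket, 60 x 34 x 42 mm. Origin: centre of the underside. Not to be moved.
- roller: Loose black ribbed roller standing on end, 50 mm across, 40 mm tall. Origin: centre of the underside. Not to be moved.
- wrench: Loose wrench lying on the bench. Not to be moved.

How it is judged:
On the way, in this order (a step that is already met when the one before it is completed fails the run):
1. the spray cap is pressed down (at least 4.5 of its 6 mm) (value of joint cap above 0.0045 m), for 0.05 s.
2. the spray cap has come back up (value of joint cap below 0.0015 m), for 0.05 s.
3. the key has dropped into the notch: its underside at least 3.5 mm below the rim, within 6 mm of the notch's middle, the lid level (z of lid_key in the frame of canister below 0.0965 m and horizontal distance between lid_key and notch below 0.006 m and angle between lid's own z axis and vertical below 0.04 rad), for 0.1 s.
At the end, for the whole second after the job is handed in: The lid's flange lies on the rim (within 2.5 mm, tilt under 0.03 rad) with the key down in the notch (within 6 mm of its middle, at least 10.5 mm below the rim), the lid at rest, and the spray cap is up again (z of lid in the frame of canister below 0.1025 m and z of lid_key in the frame of canister below 0.0895 m and horizontal distance between lid_key and notch below 0.006 m and angle between lid's own z axis and vertical below 0.03 rad and linear speed of lid below 0.01 m/s and value of joint cap below 0.0015 m); the robot touches nothing.
It fails at once if the lid is lifted off: more than 30 mm above the rim (z of lid in the frame of canister above 0.13 m).
It fails at once if the lid is tipped up by more than 0.3 rad (angle between lid's own z axis and vertical above 0.3 rad).
It fails at once if a loose part on the bench is moved by more than 30 mm (distance of any of motor, bracket, roller, wrench from where it was at the start of the episode above 0.03 m).
It also fails if it takes over 64 s, if anything falls off the work surface, if the arm or the gripper's body presses on something with over 40 N, if the wrist force passes 120 N, or if a joint passes its speed limit or range.

ROBOT

A 6-joint arm with a two-finger parallel gripper is mounted at the origin on the work surface. World frame = base frame: x ahead of the robot, y to its left, z up, the work surface at z = 0. Lengths are in m, angles in rad, forces in N, time in s.
With the tool pointing down it reaches from about 0.35 to 0.775 m from the base axis. Payload 7.3 kg.
Tool frame: the origin (TCP) lies at the centre of the arm's flange, where the gripper is bolted on; the fingertips stand 178 mm ahead of it and the grasp point (between the pads) lies 159 mm ahead of it (tip_extent is the distance from the TCP to the fingertips, in m); z points along the fingers, y is the line along which they close (so a half turn about z gives the same grasp; the last joint's range is limited). The gripper opens to 92 mm and grips with 3 to 60 N. Pads are 19 mm wide; open, the fingers measure 130 mm over their backs; the gripper's body (75 mm by 190 mm) begins 47 mm behind the grasp point.
Start: joints at [-1.403, 0.342, 1.524, -0, 1.275, -0.146], TCP at [0.162, -0.499, 0.405] pointing down, gripper open.
Joint ranges: [-2.53, 2.53], [-0.77, 2.02], [0.04, 2.7], [-1, 4.14], [0.28, 2.66], [-3.11, 3.11]. Speed limits (rad/s): [2.57, 2.57, 3.14, 3.14, 3.14, 3.14].

INTERFACE

Orientations are given as [roll, pitch, yaw] about the fixed x, y, z axes, in that order (R = Rz(yaw) Ry(pitch) Rx(roll)).
In Python, from cell import * gives the robot as it stands.
- The arm moves only by the tool arm_command, never from a script. Its arguments are lists of equal length, an entry for each row: "xyz": the shift along the world's x, y, z in mm, a list of three; "spin": the turn about the world's z in degrees. In form: {"xyz": [[tx, ty, tz], ...], "spin": [spin, ...]}. A call has 1 to 20 rows; each row shifts and turns the commanded pose from where the row before left it; what a row does not reach is not made up. A row lasts 1/10 s, in which the tool goes at most 50 mm and 8.59 degrees, less where a joint would pass 70% of its speed; a pose out of reach is approached as far as the arm can. A call with a gripper value outside its range is refused whole. "jaw" is the opening, from -1 (shut) to 1 (fully open), set as the call begins (left out, the last holds). The fingers move at their own pace and stop on an object; "squeeze" is the grip in N (left out, the last holds). Time passes only in rows, so rows that do not move let the fingers close. It gives the time, the measured TCP pose, the force, the opening and the grip force at its end, in the units of the state.
- observe(): the state, without advancing time (a new reading comes with each control period).
- read_camera(name): name is "side" or "top"; returns a dict with "img" (480x640x3 uint8, red, green, blue), "depth" (480x640 float32, m along the optical axis (not along the pixel's ray), 0 where there is no reading), "fx", "fy", "cx", "cy" (pixels), "world_from_camera" (4x4, takes a point from camera to world coordinates). Camera axes: x right, y up, looking along -z (the intrinsics and any distortion apply to the point x, -y, -z); pixel columns grow to the right and rows downward; lengths in m; the calibration is good to about 2 mm. A picture is of the moment at which its call begins.
- hand_in(): hands the job in; it is judged then, once.
The state is a dict: "time": time; "qpos": joint angles; "qvel": joint speeds; "joint_efforts": joint torques, N m; "tool_pos": TCP position; "tool_rot": TCP orientation; "contact_force": force on the tool from outside, world axes, zero at the start; "torque": the same for the moment, N m; "opening": finger opening in m; "grip_force": force on a finger pad.
Only numpy, scipy, OpenCV 4.12 (cv2) and the standard library are available. Lean on these libraries where they do the work, as an engineer would, in place of code of your own. Each camera call takes 0.05 s, during which the arm holds its last target. There are 200 camera calls.

## Working session

There is one attempt and no reset: what is moved stays moved. The work goes in short steps, Python scripts to look and compute and a tool call to move; the robot and the scene stay as the last step left them, time stands still between calls to the robot, and variables do not carry over. Pictures are saved under pics/ and viewed, at most 10 in all, crops included, and the job is handed in when it is done.

Besides the shell and the picture viewer there is one more tool, called as name(argument=value, ...) on one line, values as JSON. arm_command: Moves the arm, as the interface text tells. Its arguments: {"type":"object","properties":{"xyz":{"type":"array","items":{"type":"array","items":{"type":"number"}}},"spin":{"type":"array","items":{"type":"number"}},"jaw":{"type":"number"},"squeeze":{"type":"number"}},"required":["xyz","spin"]}

```bash
mkdir -p pics; cat > h.py <<'E'
from cell import *
import numpy as np, cv2
def snap(n,f=None):
    c=read_camera(n)
    if f: cv2.imwrite('pics/'+f,c['img'][:,:,::-1])
    return c
def pts(c):
    d=c['depth'];v,u=np.mgrid[:480,:640]
    P=np.stack([(u-c['cx'])/c['fx']*d,-(v-c['cy'])/c['fy']*d,-d,np.ones_like(d)],-1)
    return (P@np.array(c['world_from_camera']).T)[...,:3]
E
python3 - <<'E'
from h import *
a=snap('top','t1.png');b=snap('side','s1.png')
np.savez('a.npz',**a);np.savez('b.npz',**b)
for c in(a,b):print(c['fx'],c['cx'],c['cy'],np.round(c['world_from_camera'],3).tolist(),[k for k in c])
E
```

```text
486.7641174891744 313.60185848002396 236.38035468032555 [[-0.005, 0.991, -0.135, 0.456], [-1.0, -0.005, 0.003, -0.058], [0.002, 0.135, 0.991, 1.034], [0.0, 0.0, 0.0, 1.0]] ['img', 'depth', 'fx', 'fy', 'cx', 'cy', 'world_from_camera']
540.8087588792189 315.23045428147327 239.388913976432 [[-0.963, 0.205, -0.175, 0.369], [-0.27, -0.727, 0.631, 0.698], [0.002, 0.655, 0.756, 1.025], [0.0, 0.0, 0.0, 1.0]] ['img', 'depth', 'fx', 'fy', 'cx', 'cy', 'world_from_camera']
```

View pics/t1.png

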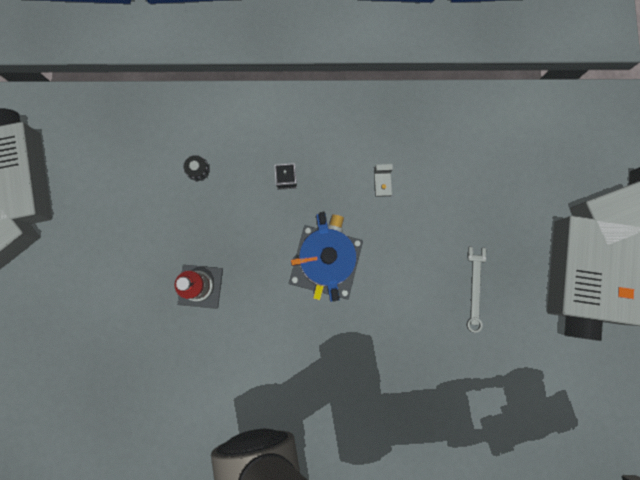

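View pics/s1.png

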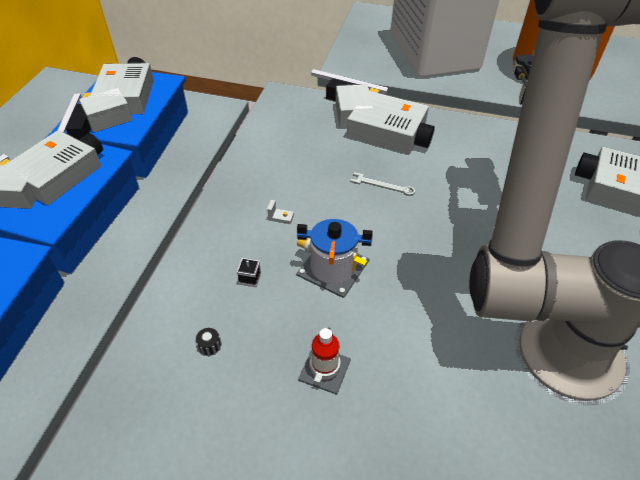

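The top view shows the canister at about (328,256). The orange key tip is at (295,262), the pointer at (319,293), the paddles at (321,218) and (335,295), and the spray can at (190,284). Next I measure these from colour masks plus depth.

```bash
python3 - <<'E'
from h import *
for n,c in(('top',dict(np.load('a.npz'))),('side',dict(np.load('b.npz')))):
    P=pts(c);h=cv2.cvtColor(c['img'],cv2.COLOR_RGB2HSV);H,S,V=[h[...,i].astype(int) for i in range(3)]
    X,Y,Z=P[...,0],P[...,1],P[...,2]
    box=(c['depth']>0)&(X>.25)&(X<.65)&(Y>-.2)&(Y<.3)
    near=box&(abs(Y+.08)<.13)&(abs(X-.42)<.13)
    print(n,'valid',(c['depth']>0).mean())
    M={'blue':near&(H>100)&(H<125)&(S>150)&(Z>.09),'orange':near&(H>5)&(H<18)&(S>180),'yellow':near&(H>22)&(H<32)&(S>150),
     'dark':near&(V<50)&(Z>.105),'white':box&(V>170)&(S<40)&(Z>.135)&(Y>.1),'red':box&((H<5)|(H>175))&(S>150)&(Z>.03),
     'brass':near&(H>=14)&(H<24)&(S>100)&(Z<.075)}
    for k,m in M.items():
        nn,l,s,ce=cv2.connectedComponentsWithStats(m.astype(np.uint8))
        for i in range(1,nn):
            if s[i,4]>8:
                q=P[l==i];print(k,s[i,4],ce[i].round(0),'mean',q.mean(0).round(4),'min',np.percentile(q,3,0).round(3),'max',np.percentile(q,97,0).round(3))
    if n=='top' or 1:
        q=P[M['blue']]; (x,y),r=cv2.minEnclosingCircle((q[:,:2]*1000).astype(np.float32));print('circ',x,y,r)
E
```

```text
top valid 0.9962434895833333
blue 1195 [329. 269.] mean [ 0.5194 -0.0898  0.1179] min [ 0.487 -0.133  0.113] max [ 0.549 -0.044  0.123]
orange 36 [295. 261.] mean [ 0.5333 -0.0261  0.1221] min [ 0.529 -0.033  0.118] max [ 0.538 -0.02   0.126]
orange 17 [309. 259.] mean [ 0.5375 -0.051   0.1214] min [ 0.536 -0.062  0.119] max [ 0.54  -0.041  0.124]
yellow 91 [318. 291.] mean [ 0.4781 -0.0684  0.0726] min [ 0.465 -0.076  0.069] max [ 0.49  -0.062  0.078]
dark 16 [334. 255.] mean [ 0.5423 -0.0973  0.1441] min [ 0.534 -0.099  0.142] max [ 0.548 -0.094  0.147]
dark 19 [325. 260.] mean [ 0.5338 -0.0807  0.1464] min [ 0.53  -0.09   0.142] max [ 0.542 -0.075  0.149]
dark 13 [333. 295.] mean [ 0.4699 -0.0947  0.1381] min [ 0.463 -0.097  0.137] max [ 0.479 -0.093  0.141]
white 105 [182. 283.] mean [0.4922 0.1791 0.1449] min [0.484 0.171 0.142] max [0.502 0.188 0.148]
red 352 [191. 285.] mean [0.4902 0.1701 0.1126] min [0.47  0.155 0.104] max [0.513 0.194 0.124]
circ 520.7618408203125 -86.44674682617188 58.111576080322266
side valid 0.99587890625
blue 677 [346. 238.] mean [ 0.5143 -0.0809  0.1183] min [ 0.471 -0.131  0.113] max [ 0.548 -0.035  0.124]
orange 73 [331. 254.] mean [ 0.5341 -0.0281  0.1181] min [ 0.529 -0.059  0.104] max [ 0.54  -0.014  0.125]
yellow 77 [359. 260.] mean [ 0.4781 -0.0658  0.072 ] min [ 0.464 -0.074  0.067] max [ 0.491 -0.058  0.079]
dark 148 [335. 230.] mean [ 0.5397 -0.0788  0.1397] min [ 0.53  -0.096  0.123] max [ 0.549 -0.07   0.148]
dark 72 [367. 234.] mean [ 0.4704 -0.0923  0.1329] min [ 0.462 -0.099  0.122] max [ 0.479 -0.088  0.141]
white 106 [326. 333.] mean [0.4919 0.1812 0.1445] min [0.482 0.171 0.141] max [0.501 0.191 0.148]
red 474 [325. 348.] mean [0.4892 0.1931 0.1104] min [0.468 0.169 0.094] max [0.514 0.207 0.125]
brass 50 [356. 265.] mean [ 0.4844 -0.0657  0.0526] min [ 0.463 -0.077  0.024] max [ 0.493 -0.058  0.072]
circ 520.2882080078125 -82.61163330078125 59.538639068603516
```

```bash
cat > m.py <<'E'
from h import *
def meas(n,c):
    P=pts(c);h=cv2.cvtColor(c['img'],cv2.COLOR_RGB2HSV);H,S,V=[h[...,i].astype(int) for i in range(3)]
    X,Y,Z=P[...,0],P[...,1],P[...,2]
    near=(c['depth']>0)&(np.hypot(X-.54,Y+.085)<.115)
    out=(Z<.17)
    M={'blue':near&(H>100)&(H<125)&(S>150)&(Z>.09)&out,'orange':near&(H>5)&(H<18)&(S>180)&(Z>.09)&out,'yellow':near&(H>22)&(H<32)&(S>150)&(Z<.09),
     'dark':near&(V<60)&(Z>.105)&out,'brass':near&(H>=10)&(H<24)&(S>100)&(Z<.08)}
    for k,m in M.items():
        nn,l,s,ce=cv2.connectedComponentsWithStats(m.astype(np.uint8),connectivity=8)
        for i in range(1,nn):
            if s[i,4]>8:
                q=P[l==i];print(n,k,s[i,4],ce[i].round(0),'mean',(q.mean(0)*1e3).round(1),'min',(np.percentile(q,3,0)*1e3).round(),'max',(np.percentile(q,97,0)*1e3).round())
    q=P[M['blue']]; q=q[abs(q[:,2]-np.median(q[:,2]))<.012]
    # lid plane + circle of blue
    A=np.c_[q[:,:2],np.ones(len(q))];k=np.linalg.lstsq(A,q[:,2],rcond=None)[0]
    print('plane tilt deg',np.degrees(np.hypot(k[0],k[1])),'uphill dir',np.degrees(np.arctan2(k[1],k[0])),'z at axis',(k@[.54,-.085,1]))
    hull=cv2.convexHull((q[:,:2]*1e3).astype(np.float32));(x,y),r=cv2.minEnclosingCircle(hull);print('circ',x,y,r)
E
python3 - <<'E'
from m import *
for n,f in(('top','a.npz'),('side','b.npz')):
    c=dict(np.load(f));meas(n,c)
    P=pts(c)
    # rim/base: base plate dark at z~ few mm, and loose parts
    m=(c['depth']>0)&(P[...,2]>.015)&(P[...,0]>.35)&(P[...,0]<.85)&(P[...,1]>-.45)&(P[...,1]<.3)
    nn,l,s,ce=cv2.connectedComponentsWithStats(m.astype(np.uint8))
    for i in range(1,nn):
        if s[i,4]>60:
            q=P[l==i];print(' obj',s[i,4],'min',q.min(0).round(3),'max',q.max(0).round(3))
print(observe())
E
```

```text
top blue 2148 [328. 257.] mean [542.7 -87.8 117.7] min [ 493. -133.  113.] max [593. -42. 122.]
top orange 36 [295. 261.] mean [533.3 -26.1 122.1] min [529. -33. 118.] max [538. -20. 126.]
top orange 17 [309. 259.] mean [537.5 -51.  121.4] min [536. -62. 119.] max [540. -41. 124.]
top yellow 91 [318. 291.] mean [478.1 -68.4  72.6] min [465. -76.  69.] max [490. -62.  78.]
top dark 65 [322. 218.] mean [613.3 -76.1 137.1] min [604. -82. 133.] max [623. -71. 141.]
top dark 186 [328. 255.] mean [542.3 -86.8 145.2] min [530. -99. 140.] max [556. -75. 149.]
top dark 68 [335. 294.] mean [471.1 -98.2 137.7] min [ 463. -104.  135.] max [481. -93. 141.]
top brass 117 [336. 220.] mean [ 622.6 -107.4   55. ] min [ 612. -119.   50.] max [633. -96.  60.]
plane tilt deg 4.161779167306843 uphill dir 99.77072780668261 z at axis 0.11796923220714897
circ 541.7982177734375 -79.5810775756836 79.85865020751953
 obj 477 min [0.719 0.165 0.015] max [0.769 0.215 0.042]
 obj 473 min [ 0.7   -0.023  0.015] max [0.747 0.021 0.066]
 obj 146 min [ 0.731 -0.226  0.015] max [ 0.745 -0.191  0.045]
 obj 3251 min [ 0.
[... 1287 characters left out ...]
 [0.522 0.228 0.149]
{'time': 0.1, 'qpos': array([-1.40298440e+00,  3.42660425e-01,  1.52490623e+00, -1.17441346e-05,
        1.27537966e+00, -1.45981310e-01]), 'qvel': array([ 0.00054085, -0.00203763, -0.00231807, -0.00101912,  0.00057764,
        0.00084827]), 'joint_efforts': array([ 1.70892075e-03, -4.32004130e+01, -2.44694120e+01,  7.18803238e-02,
        5.26112714e-02, -4.83172892e-05]), 'tool_pos': array([ 0.16206129, -0.49924328,  0.40411579]), 'tool_rot': array([-3.14025176e+00, -1.85796310e-04,  3.13796544e-01]), 'contact_force': array([-0.65922281, -0.03776449, -0.21562991]), 'torque': array([0.00739808, 0.06615092, 0.02177599]), 'grip_force': 0.0, 'opening': 0.09181217560524567}
```

arm_command(xyz=[[20, 42, -3], [20, 42, -3], [20, 42, -3], [20, 42, -3], [20, 42, -3], [20, 42, -3], [20, 42, -3], [20, 42, -3], [20, 42, -3], [20, 42, -3], [20, 42, -3], [20, 42, -3], [20, 42, -3], [20, 42, -3], [20, 42, -3], [20, 42, -3], [10, 7, 0], [0, 0, 0], [0, 0, 0]], spin=[0, 0, 0, 0, 0, 0, 0, 0, 0, 0, 0, 0, 0, 0, 0, 0, 0, 0, 0], jaw=-1)

```text
time: 2.0
tool_pos: [0.4917, 0.1793, 0.3562]
tool_rot: [3.141, 0.002, 0.314]
contact_force: [-0.3, -0.4, 0.7]
opening: 0.0005
grip_force: 0.0
```

arm_command(xyz=[[0, 0, -10], [0, 0, -10], [0, 0, -10], [0, 0, -3], [0, 0, -2], [0, 0, -2], [0, 0, -1], [0, 0, 0]], spin=[0, 0, 0, 0, 0, 0, 0, 0])

```text
time: 2.8
tool_pos: [0.492, 0.1795, 0.3189]
tool_rot: [3.141, 0.0, 0.314]
contact_force: [-2.4, -2.8, 4.4]
opening: 0.0006
grip_force: 2.2
```

arm_command(xyz=[[0, 0, -1], [0, 0, -0.5], [0, 0, 0], [0, 0, 0]], spin=[0, 0, 0, 0])

```text
time: 3.2
tool_pos: [0.492, 0.1796, 0.3182]
tool_rot: [3.141, -0.001, 0.314]
contact_force: [-4.5, -3.0, 10.5]
opening: 0.001
grip_force: 5.0
```

arm_command(xyz=[[0, 0, 15], [0, 0, 20], [-4, -35, 0], [-4, -35, 0], [-4, -35, 0], [-4, -35, 0], [-4, -35, 0], [-4, -35, 0], [-3, -32, 0], [0, 0, 0], [0, 0, 0]], spin=[0, 0, -3, -3, -3, 0, 0, 0, 0, 0, 0])

```text
time: 4.3
tool_pos: [0.4653, -0.0626, 0.3521]
tool_rot: [-3.141, -0.001, 0.155]
contact_force: [-0.3, 0.0, -0.2]
opening: 0.0005
grip_force: 0.0
```

```bash
python3 - <<'E'
from m import *
snap('side','s2.png')
E
```

```text
(no output)
```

View pics/s2.png

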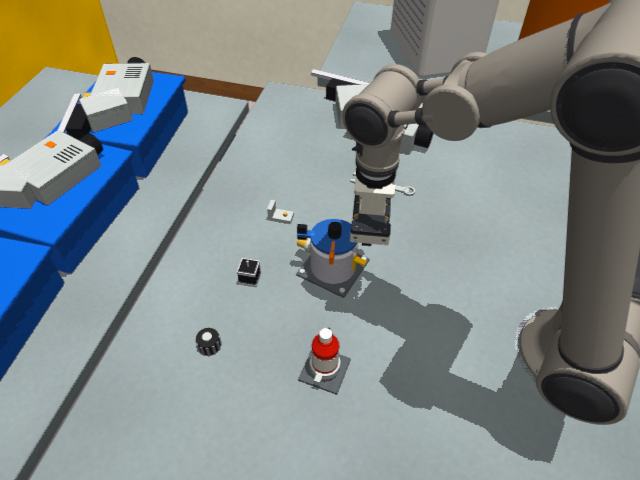

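The cap is up again (326,334), the lid hasn't moved, and the closed gripper hangs beside the near paddle at (370,232). I descend and push the paddle along the arc.

arm_command(xyz=[[0, 0, -20], [0, 0, -20], [0, 0, -20], [0, 0, -12], [0, 0, -8], [0, 0, 0], [0, 0, 0]], spin=[0, 0, 0, 0, 0, 0, 0])

```text
time: 5.05
tool_pos: [0.4654, -0.0619, 0.2726]
tool_rot: [3.141, -0.001, 0.158]
contact_force: [0.4, -0.9, -0.5]
opening: 0.0004
grip_force: 0.0
```

```bash
python3 - <<'E'
import numpy as np
C=np.array([542,-87.]);p=None
for a in [188.8]+list(range(190,262,3)):
    t=np.radians(a-90);x=np.array([np.cos(t),np.sin(t)]);y=np.array([-x[1],x[0]])
    q=C+25*x+73*y;print(a,q.round(1),None if p is None else (q-p).round(1));p=q
E
```

```text
188.8 [466.  -73.5] None
190 [465.8 -75.1] [-0.3 -1.6]
193 [465.2 -79.1] [-0.5 -4. ]
196 [464.9 -83.1] [-0.3 -4. ]
199 [464.8 -87.1] [-0.1 -4. ]
202 [465.  -91.2] [ 0.1 -4. ]
205 [465.3 -95.2] [ 0.3 -4. ]
208 [465.8 -99.2] [ 0.5 -4. ]
211 [ 466.6 -103.2] [ 0.7 -4. ]
214 [ 467.5 -107.1] [ 0.9 -3.9]
217 [ 468.7 -111. ] [ 1.2 -3.9]
220 [ 470.  -114.8] [ 1.4 -3.8]
223 [ 471.6 -118.5] [ 1.6 -3.7]
226 [ 473.3 -122.1] [ 1.7 -3.6]
229 [ 475.2 -125.7] [ 1.9 -3.5]
232 [ 477.4 -129.1] [ 2.1 -3.4]
235 [ 479.7 -132.5] [ 2.3 -3.3]
238 [ 482.1 -135.7] [ 2.5 -3.2]
241 [ 484.7 -138.7] [ 2.6 -3.1]
244 [ 487.5 -141.7] [ 2.8 -2.9]
247 [ 490.5 -144.4] [ 2.9 -2.8]
250 [ 493.5 -147. ] [ 3.1 -2.6]
253 [ 496.7 -149.5] [ 3.2 -2.5]
256 [ 500.1 -151.8] [ 3.3 -2.3]
259 [ 503.5 -153.9] [ 3.4 -2.1]
```

First leg: to the 211° position, ending near (466.6,-103).

arm_command(xyz=[[0, -5, 0], [0, -5, 0], [0, -3, 0], [-0.5, -4, 0], [-0.3, -4, 0], [-0.1, -4, 0], [0.1, -4, 0], [0.3, -4, 0], [0.5, -4, 0], [0.7, -4, 0], [0, 0, 0]], spin=[0, 0, 1, 3, 3, 3, 3, 3, 3, 3, 0])

```text
time: 6.15
tool_pos: [0.4657, -0.104, 0.2724]
tool_rot: [3.141, -0.0, 0.541]
contact_force: [-0.4, -1.1, -0.3]
opening: 0.0005
grip_force: 0.0
```

```bash
python3 - <<'E'
from m import *
meas('side',snap('side','s3.png'))
E
```

```text
side blue 1135 [333. 236.] mean [544.7 -79.4 117.9] min [ 495. -132.  112.] max [595. -37. 123.]
side orange 87 [342. 253.] mean [513.3 -37.3 117.1] min [503. -63. 104.] max [528. -24. 124.]
side dark 188 [334. 230.] mean [541.6 -81.9 138.2] min [529. -99. 119.] max [554. -73. 148.]
side dark 9 [361. 233.] mean [478.9 -63.1 165.8] min [473. -70. 162.] max [485. -58. 169.]
side dark 85 [302. 237.] mean [604.6 -46.3 131.4] min [595. -54. 119.] max [615. -41. 140.]
side dark 12 [304. 246.] mean [601.1 -41.9 107.5] min [594. -46. 106.] max [609. -37. 111.]
side brass 122 [358. 262.] mean [480.9 -67.4  62.4] min [463. -90.  15.] max [492. -58.  78.]
plane tilt deg 3.917471618604797 uphill dir 124.17373548014442 z at axis 0.11743283075503616
circ 554.6754760742188 -81.851806640625 70.42548370361328
```

View pics/s3.png

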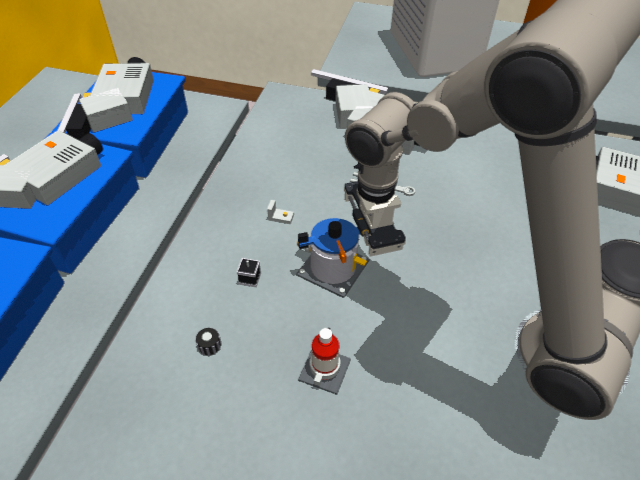

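The lid follows the push: key at (342,253), lid tilt still 4° and turned about 24°. I continue along the arc.

arm_command(xyz=[[0.9, -3.9, 0], [1.2, -3.9, 0], [1.4, -3.8, 0], [1.6, -3.7, 0], [1.7, -3.6, 0], [1.9, -3.5, 0], [2.1, -3.4, 0], [2.3, -3.3, 0], [2.5, -3.2, 0], [2.6, -3.1, 0], [0, 0, 0]], spin=[3, 3, 3, 3, 3, 3, 3, 3, 3, 3, 0])

```text
time: 7.3
tool_pos: [0.4841, -0.139, 0.2723]
tool_rot: [3.141, 0.0, 1.063]
contact_force: [1.0, -0.4, -0.3]
opening: 0.0009
grip_force: 0.0
```

```bash
python3 - <<'E'
from m import *
meas('side',snap('side'))
E
```

```text
side blue 1152 [332. 237.] mean [544.6 -78.6 117.9] min [ 498. -135.  112.] max [590. -22. 123.]
side orange 99 [352. 249.] mean [495.5 -56.1 115.8] min [482. -73. 103.] max [519. -47. 124.]
side yellow 31 [303. 239.] mean [ 622.7 -104.    56.7] min [ 615. -111.   52.] max [631. -97.  60.]
side dark 72 [357. 217.] mean [ 500.8 -118.9  151.4] min [ 473. -144.  121.] max [521. -93. 170.]
side dark 196 [333. 229.] mean [544.1 -82.  138.1] min [ 531. -100.  120.] max [559. -72. 147.]
side dark 96 [309. 249.] mean [582.  -19.7 128.7] min [574. -30. 105.] max [591. -12. 139.]
side brass 17 [304. 237.] mean [ 622.  -109.6   56.5] min [ 613. -116.   53.] max [ 631. -105.   59.]
side brass 54 [301. 243.] mean [624.6 -95.8  50.6] min [ 615. -102.   42.] max [634. -90.  59.]
side brass 114 [358. 262.] mean [480.4 -67.3  61.6] min [463. -95.  13.] max [492. -57.  76.]
plane tilt deg 3.948404796263158 uphill dir 146.22750304707287 z at axis 0.11754881193952317
circ 547.2765502929688 -76.74290466308594 74.15815734863281
```

arm_command(xyz=[[1.4, -1.5, 0], [1.4, -1.5, 0], [1.4, -1.4, 0], [1.5, -1.4, 0], [1.5, -1.3, 0], [1.5, -1.3, 0], [1.1, -0.9, 0], [0, 0, 0], [0, 0, 0]], spin=[1.5, 1.5, 1.5, 1.5, 1.5, 1.5, 1, 0, 0])

```text
time: 8.25
tool_pos: [0.4939, -0.1481, 0.2723]
tool_rot: [3.141, 0.0, 1.239]
contact_force: [-0.6, 0.5, 0.3]
opening: 0.0004
grip_force: 0.1
```

```bash
python3 - <<'E'
from m import *
meas('side',snap('side'))
E
```

```text
side blue 1149 [333. 237.] mean [544.4 -78.7 117.8] min [ 500. -136.  113.] max [590. -23. 123.]
side orange 17 [347. 240.] mean [511.3 -74.8 119.9] min [502. -80. 116.] max [521. -70. 123.]
side orange 72 [356. 248.] mean [487.2 -61.4 114.6] min [479. -69. 102.] max [498. -56. 123.]
side yellow 30 [303. 239.] mean [ 622.8 -104.9   55.8] min [ 615. -112.   52.] max [632. -98.  59.]
side dark 49 [350. 213.] mean [ 519.2 -134.7  142.8] min [ 505. -149.  119.] max [ 529. -115.  169.]
side dark 35 [362. 219.] mean [ 488.4 -116.9  152.9] min [ 475. -142.  109.] max [ 497. -105.  170.]
side dark 191 [333. 229.] mean [544.3 -81.2 138.7] min [531. -98. 122.] max [559. -71. 148.]
side dark 95 [313. 252.] mean [571.1 -13.3 130.1] min [564. -25. 108.] max [578.  -5. 141.]
side brass 13 [303. 237.] mean [ 623.3 -110.8   55.7] min [ 614. -116.   52.] max [ 632. -107.   58.]
side brass 50 [301. 243.] mean [625.1 -96.2  50.2] min [ 615. -103.   41.] max [634. -91.  56.]
side brass 122 [358. 262.] mean [481.  -68.3  61.4] min [ 463. -106.    8.] max [492. -57.  78.]
plane tilt deg 3.9441580343738467 uphill dir 161.56030022511794 z at axis 0.11763629681570886
circ 545.9656982421875 -76.17396545410156 74.36454010009766
```

arm_command(xyz=[[1.1, -0.8, 0], [1.1, -0.8, 0], [1.1, -0.8, 0], [1.1, -0.8, 0], [0, 0, 0], [0, 0, 0]], spin=[1, 1, 1, 1, 0, 0])

```text
time: 8.9
tool_pos: [0.4984, -0.1513, 0.2723]
tool_rot: [3.141, 0.0, 1.308]
contact_force: [0.1, -0.1, -0.0]
opening: 0.0005
grip_force: 0.0
```

```bash
python3 - <<'E'
from m import *
meas('side',snap('side','s4.png'))
E
```

```text
side blue 1173 [333. 237.] mean [543.3 -79.2 115. ] min [ 498. -135.  111.] max [589. -24. 119.]
side orange 89 [355. 247.] mean [489.4 -68.2 109.6] min [476. -80.  97.] max [517. -61. 118.]
side yellow 32 [303. 239.] mean [ 622.4 -103.7   56.7] min [ 615. -110.   53.] max [632. -97.  61.]
side dark 52 [349. 213.] mean [ 522.5 -135.9  142.2] min [ 509. -150.  116.] max [ 532. -118.  169.]
side dark 34 [360. 217.] mean [ 493.2 -122.2  152. ] min [ 478. -144.  113.] max [ 502. -108.  170.]
side dark 193 [334. 231.] mean [542.  -79.9 136.1] min [529. -96. 118.] max [555. -70. 145.]
side dark 84 [316. 255.] mean [563.   -9.8 127.4] min [556. -22. 107.] max [569.  -4. 137.]
side brass 12 [303. 237.] mean [ 622.9 -111.6   54.7] min [ 613. -115.   52.] max [ 633. -106.   57.]
side brass 51 [301. 243.] mean [625.3 -96.4  50. ] min [ 615. -101.   41.] max [635. -91.  58.]
side brass 124 [358. 262.] mean [481.1 -68.3  61.8] min [ 463. -108.    8.] max [492. -58.  77.]
plane tilt deg 0.2992983411591848 uphill dir 158.5718530859555 z at axis 0.11472493633531786
circ 544.4632568359375 -75.29930114746094 75.42436981201172
```

The lid is level and 3 mm lower, so the key has dropped into the notch. I back off, rise, and go over the boss.

arm_command(xyz=[[-4, 1, 0], [-8, 2, 0], [-4, 1, 0], [0, 0, 20], [0, 0, 30], [0, 0, 20], [20, 20, 0], [20, 20, 0], [20, 21, 0], [0, 0, 0], [0, 0, 0]], spin=[0, 0, 0, 0, 0, 0, 0, 0, 0, 0, 0])

```text
time: 10.05
tool_pos: [0.5418, -0.0859, 0.342]
tool_rot: [-3.141, 0.0, 1.31]
contact_force: [-0.4, -0.3, 0.6]
opening: 0.0005
grip_force: 0.0
```

```bash
python3 - <<'E'
from m import *
c=snap('side','s5.png');meas('side',c)
E
```

```text
side blue 1113 [333. 238.] mean [542.7 -77.5 115. ] min [ 498. -137.  111.] max [589. -24. 119.]
side orange 86 [355. 247.] mean [489.9 -68.1 110. ] min [477. -80.  97.] max [517. -61. 118.]
side dark 27 [349. 215.] mean [ 523.9 -146.2  124.8] min [ 518. -151.  118.] max [ 530. -144.  133.]
side dark 187 [334. 231.] mean [541.8 -78.9 136.4] min [529. -94. 119.] max [555. -70. 145.]
side dark 88 [316. 255.] mean [562.9 -10.4 127.1] min [556. -23. 108.] max [569.  -4. 136.]
side brass 84 [302. 241.] mean [623.9 -99.8  52.1] min [ 614. -112.   42.] max [634. -92.  59.]
side brass 119 [358. 262.] mean [480.9 -66.6  63.5] min [464. -77.  28.] max [492. -57.  78.]
plane tilt deg 0.42925232213614506 uphill dir -111.4189724938091 z at axis 0.11480359759791088
circ 541.0146484375 -80.68202209472656 81.50836181640625
```

View pics/s5.png

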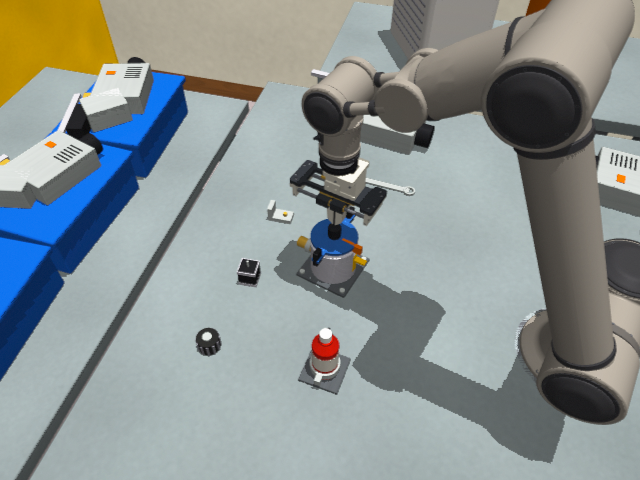

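The closed fingers stand over the boss at (334,230), and the key at (355,247) lies above the yellow pointer. I press down.

arm_command(xyz=[[0, 0, -8], [0, 0, -6], [0, 0, -4], [0, 0, -2], [0, 0, -2], [0, 0, -2], [0, 0, -2], [0, 0, -1], [0, 0, -1], [0, 0, 0], [0, 0, 0]], spin=[0, 0, 0, 0, 0, 0, 0, 0, 0, 0, 0])

```text
time: 11.2
tool_pos: [0.5422, -0.0863, 0.3143]
tool_rot: [3.141, 0.0, 1.309]
contact_force: [-2.2, -0.7, 2.0]
opening: 0.0002
grip_force: 1.5
```

arm_command(xyz=[[0, 0, -1], [0, 0, -0.5], [0, 0, -0.5], [0, 0, 0], [0, 0, 0]], spin=[0, 0, 0, 0, 0])

```text
time: 11.7
tool_pos: [0.542, -0.0863, 0.3142]
tool_rot: [3.14, 0.0, 1.309]
contact_force: [-7.0, -0.3, 16.9]
opening: 0.0007
grip_force: 8.2
```

The tip stopped at z = 0.136 with the force rising, so the lid is on the rim. I retreat and verify.

arm_command(xyz=[[0, 0, 10], [0, 0, 25], [0, 0, 40], [-20, 20, 25], [-40, 20, 0], [-40, 10, 0], [0, 0, 0], [0, 0, 0], [0, 0, 0]], spin=[0, 0, 0, 0, 0, 0, 0, 0, 0])

```text
time: 12.6
tool_pos: [0.4432, -0.0366, 0.4126]
tool_rot: [3.14, -0.0, 1.308]
contact_force: [-0.1, -0.4, -1.0]
opening: 0.0004
grip_force: 0.0
```

```bash
python3 - <<'E'
from m import *
c=snap('side','s6.png');meas('side',c)
print(observe()['contact_force'])
P=pts(c);m=(P[...,2]>.135)&(np.hypot(P[...,0]-.492,P[...,1]-.18)<.02);print('cap top z',np.percentile(P[m][:,2],90))
E
```

```text
side blue 1191 [333. 239.] mean [543.4 -80.3 106.9] min [ 499. -141.  103.] max [589. -20. 111.]
side orange 80 [355. 249.] mean [490.9 -68.9 103.6] min [477. -79.  92.] max [518. -62. 109.]
side yellow 28 [302. 239.] mean [ 623.  -104.3   57.1] min [ 614. -111.   53.] max [631. -98.  60.]
side dark 61 [350. 215.] mean [ 522.5 -150.1  122. ] min [ 516. -161.  111.] max [ 530. -143.  130.]
side dark 183 [334. 233.] mean [541.8 -79.1 128.3] min [529. -96. 112.] max [555. -70. 137.]
side dark 87 [317. 256.] mean [562.  -11.5 121.3] min [555. -24. 108.] max [569.  -3. 129.]
side brass 83 [302. 241.] mean [ 624.2 -100.2   52.8] min [ 614. -113.   42.] max [634. -91.  60.]
side brass 113 [358. 262.] mean [480.7 -65.9  63.5] min [464. -74.  30.] max [492. -57.  77.]
plane tilt deg 0.09990788792478908 uphill dir -77.91083868727164 z at axis 0.1066190751847663
circ 538.7369384765625 -82.05501556396484 83.2825927734375
[ 0.79808573 -0.38512673  0.77481996]
cap top z 0.14656322999470117
```

View pics/s6.png

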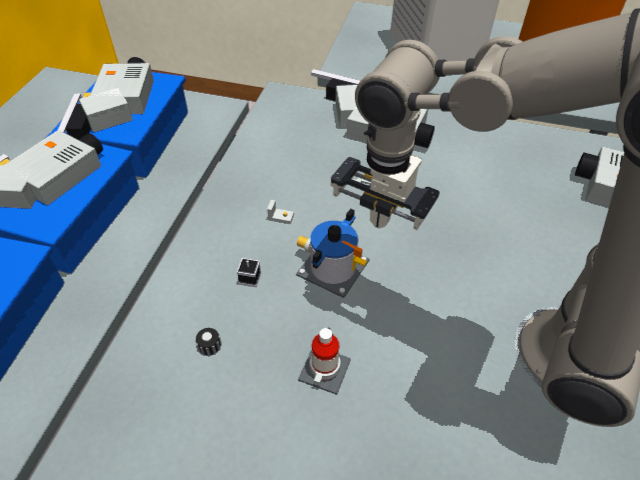

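The lid is flush and level, with its top at 107 mm. The key is in the notch at (355,249), the cap is up, and the arm is clear of everything.

```bash
python3 -c "
from cell import *
print(hand_in())"
```

```text
the job is handed in; nothing more can be done
None
```

The job is handed in: the cap was pressed fully and came back up, the key dropped into the notch, and the lid measured flush and level on the rim, with the loose parts untouched; the judge's result was not shown.

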